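Push the macaron tray through the roller gate

ROBOT

A 6-joint arm with a two-finger parallel gripper is mounted at the origin on the work surface. World frame = base frame: x ahead of the robot, y to its left, z up, the work surface at z = 0. Lengths are in m, angles in rad, forces in N, time in s.
With the tool pointing down it reaches from about 0.425 to 0.95 m from the base axis. Payload 3.5 kg.
Tool frame: the origin (TCP) lies at the very end of the fingers, on their centre line; the grasp point (between the pads) lies 19 mm behind it; z points along the fingers, y is the line along which they close (so a half turn about z gives the same grasp; the last joint's range is limited). The gripper opens to 85 mm and grips with 20 to 120 N. Pads are 22 mm wide; open, the fingers measure 114 mm over their backs; the gripper's body (76 mm by 85 mm) begins 54 mm behind the grasp point. The pads swing forward as they close: fully open they stand 13 mm farther back than shut.
Start: joints at [-1.485, 0.286, 1.577, -0, 1.279, -0.15], TCP at [0.158, -0.656, 0.231] pointing down, gripper open.
Joint ranges: [-2.77, 2.77], [-0.9, 2.22], [0.21, 2.48], [-1.53, 4.67], [0.24, 2.81], [-2.84, 2.84]. Speed limits (rad/s): [2.79, 2.79, 3.14, 3.14, 3.14, 3.14].

INTERFACE

Orientations are given as a unit quaternion [x, y, z, w].
In Python, from plant import ctrl gives the robot as it stands.
- The arm moves only by the tool carry_out, never from a script. Its argument "deltas" is one flat list of numbers, 6 for each row, row after row: the shift along the tool's x, y, z in m, then the turn, a rotation vector about the tool's x, y, z in rad. A call has 1 to 5 rows; each row is the pose to reach, as a shift and turn from the pose commanded when the call began, along the tool's axes at that moment; what a row does not reach only later rows make up. A row lasts 1/8 s, in which the tool goes at most 62.5 mm and 10.7 degrees, less where a joint would pass 70% of its speed; a pose out of reach is approached as far as the arm can. A call with a gripper value outside its range is refused whole. "grip" is the opening in per cent of the stroke, from 0 (shut) to 100 (fully open), set as the call begins (left out, the last holds). The fingers move at their own pace and stop on an object; "grip_force" is the grip in N (left out, the last holds). Time passes only in rows, so rows that repeat a pose let the fingers close. It gives the time, the measured TCP pose, the force, the opening and the grip force at its end, in the units of the state.
- ctrl.get_state(): the state, without advancing time (a new reading comes with each control period).
- ctrl.read_camera(name): name is "scene" or "top" or "wrist"; returns (picture, depth): 400x640x3 uint8, red, green, blue; 400x640 float32, m along the optical axis (not along the pixel's ray), 0 where there is no reading.
- ctrl.camera_model(name): a dict with "intrinsics" (3x3 intrinsics, pixels), "k1" (the pictures are not rectified: a ray, as slopes to the right and down, at radius r is drawn at 1 + k1 r^2 times it, then the intrinsics apply), "extrinsics" (4x4, takes a point from world to camera coordinates); the wrist camera has in their place "hand_eye" (4x4, takes a point from camera to tool coordinates, whose origin is the TCP and whose axes are the flange's). Camera axes: x right, y down, z forward; pixel columns grow to the right and rows downward; lengths in m; the calibration is good to about 2 mm. A picture is of the moment at which its call begins: read the wrist's pose just before it. camera_model takes no time and is no camera call.
- ctrl.sign_off(): hands the job in; it is judged then, once.
Trained networks look in the newest picture that a camera, given by its name, has taken for a name from the list of things; names that differ only in an ending like _2 or _b are one class to them, and where a whole thing is asked for, a point or a joint stands for the part that bears it (a point fixed in the world has none). Each returns a list of dicts, best first, with "score" (0 to 1); they miss things now and then, are a little off and sometimes report something else, mostly with a low value. They report only what shows in the picture. A call takes as long as a camera call. They do not tell look-alikes from the thing itself.
- ctrl.find_in(camera, query): "uv" ([column, row] in pixels, amid what is visible of it).
The state is a dict: "time": time; "qpos": joint angles; "dq": joint speeds; "joint_efforts": joint torques, N m; "eef_pos": TCP position; "tcp_rot": TCP orientation; "contact_force": force on the tool from outside, world axes, zero at the start; "wrist_torque": the same for the moment, N m; "opening": opening from 0.0 (shut) to 1.0 (fully open); "finger_force": force on a finger pad.
Only numpy, scipy, OpenCV 4.12 (cv2) and the standard library are available. Lean on these libraries where they do the work, as an engineer would, in place of code of your own. Each camera call takes 0.05 s, during which the arm holds its last target. There are 200 camera calls.

TASK

Push the small tray of macarons along the bench, through the narrow gap between the two blue roller posts, and on into the bay behind them until it is fully home against the end stop. Only push it: keep it flat on the bench and never pick it up. Leave the crockery and everything else on the bench where it stands.

Things in the scene. Friction and masses are not known exactly. Their poses are not given: they have to be found in the camera images.
- tray: Small dark steel baking tray, loose, 120 mm long (x) x 80 wide (y) x 18 high, corners rounded at 14, 3 mm rim, six pink macarons stuck fast inside below the rim. 0.25 to 0.5 kg. Origin: centre of its underside, z up. Either end may lead. It starts on the bench before the gap, up to 3 cm off the gap's centre line and up to 0.3 rad from square.
- gate: Loading gate screwed to the bench: two fixed round posts with blue rollers, 22 mm across, 50 high, and a fenced bay behind. Origin: on the bench midway between the posts; x points through the gap into the bay, roughly to the robot's right; y across the gap. Post centres at x = 0, y = -54 and +54 mm: the gap is 86 mm clear. Foot plates 3 mm thick reach to y = -80 and +80.
- gate_home (a point): Where the tray's origin lies when it is fully home: on the bench, 85 mm past the gap's middle along the gate's x; axes as the gate. The bay has no floor (the tray slides on the bench). Steel fence 25 mm high, side walls 46 mm either side of the centre line, end stop 60 mm beyond this point. A tray at home has its trailing end 25 mm past the line of post centres.
- ramekin: White ceramic ramekin, 70 wide, 45 high, standing beside the far side of the bay (sizes in mm); bystander, origin at the centre of its underside.
- mug: Red mug, 72 wide without its handle, 85 high, beside the near side of the bay (sizes in mm); bystander, origin at the centre of its underside.
- plates: Stack of blue plates, 150 across, 57 high (sizes in mm); bystander, origin at the centre of its underside.
- pot: Small steel pot, 110 across, 75 high (sizes in mm); bystander, origin at the centre of its underside.
- tumbler: Glass tumbler, 70 across, 110 high (sizes in mm); bystander, origin at the centre of its underside.
- brush: Pastry brush with a wooden handle, about 200 mm long, lying on the bench at the robot's left; bystander.
- jar: Jar with yellow lid, 70 across, 90 high (sizes in mm); bystander, origin at the centre of its underside.
Things that resemble listed ones, but are neither listed nor needed, are in the scene too. Of the things like the tray, leave any that is red; of the rest the smaller one is meant.

How it is judged:
By the outcome, as a careful person would: the job done as asked, in the order asked, and still so for the second after the job is handed in, with the robot touching nothing.
It also fails if it takes over 61 s, if anything falls off the work surface, if the arm or the gripper's body presses on something with over 40 N, if the wrist force passes 120 N, or if a joint passes its speed limit or range.

## Working session

There is one attempt and no reset: what is moved stays moved. The work goes in short steps, Python scripts to look and compute and a tool call to move; the robot and the scene stay as the last step left them, time stands still between calls to the robot, and variables do not carry over. Pictures are saved under pics/ and viewed, at most 10 in all, crops included, and the job is handed in when it is done.

Besides the shell and the picture viewer there is one more tool, called after "Call:" in YAML: its name, and indented under it one key for each argument. carry_out: Moves the arm, as the interface text tells. Its arguments: {"type":"object","properties":{"deltas":{"type":"array"},"grip":{"type":"number"},"grip_force":{"type":"number"}},"required":["deltas"]}

```bash
mkdir -p pics
cat > h.py <<'E'
import numpy as np, cv2
from plant import ctrl
from scipy.spatial.transform import Rotation as R
def shot(cam,name):
    s=ctrl.get_state(); p,d=ctrl.read_camera(cam)
    cv2.imwrite(f'pics/{name}.png',p[:,:,::-1]); np.savez(f'{name}.npz',p=p,d=d,pos=s['eef_pos'],rot=s['tcp_rot'],cam=cam)
    return p,d,s
def c2w(cam,pos=None,rot=None):
    m=ctrl.camera_model(cam)
    if cam!='wrist': return m,np.linalg.inv(np.array(m['extrinsics']))
    T=np.eye(4);T[:3,:3]=R.from_quat(rot).as_matrix();T[:3,3]=pos
    return m,T@np.array(m['hand_eye'])
def rays(cam,uv,pos=None,rot=None):
    m,T=c2w(cam,pos,rot); K=np.array(m['intrinsics'],float)
    q=(np.atleast_2d(uv).astype(float)-[K[0,2],K[1,2]])/[K[0,0],K[1,1]]
    u=q.copy()
    for _ in range(15): u=q/(1+m['k1']*(u**2).sum(1,keepdims=True))
    return np.c_[u,np.ones(len(u))],T
def world(cam,uv,z=None,d=None,pos=None,rot=None):
    r,T=rays(cam,uv,pos,rot); w=r@T[:3,:3].T; o=T[:3,3]
    s=(z-o[2])/w[:,2] if d is None else np.asarray(d)
    return o+w*s[:,None]
E
python3 - <<'E'
from h import *
for c in ['top','scene']:
    p,d,s=shot(c,c+'0')
    for q in ['tray','gate','mug','ramekin']:
        for f in ctrl.find_in(c,q)[:3]:
            u=f['uv']; dd=d[int(u[1]),int(u[0])]
            print(c,q,round(f['score'],2),np.round(u),world(c,u,d=[dd]).round(3) if dd>0 else None)
s=ctrl.get_state();print(s['time'],s['eef_pos'],s['tcp_rot'])
E
```

```text
top tray 0.8 [316. 254.] [[0.393 0.053 0.004]]
top tray 0.74 [290. 182.] [[0.589 0.125 0.006]]
top gate 0.7 [380. 207.] [[ 0.522 -0.125  0.   ]]
top mug 0.6 [392. 242.] [[ 0.426 -0.157  0.007]]
top ramekin 0.97 [364. 141.] [[ 0.71  -0.085  0.004]]
scene tray 0.88 [309. 232.] [[0.607 0.126 0.014]]
scene tray 0.7 [387. 239.] [[0.391 0.267 0.007]]
scene tray 0.56 [355. 196.] [[0.389 0.058 0.021]]
scene gate 0.75 [274. 187.] [[ 0.617 -0.136  0.004]]
scene mug 0.92 [316. 161.] [[ 0.452 -0.113  0.078]]
scene mug 0.18 [412. 284.] [[0.435 0.458 0.023]]
scene ramekin 0.7 [256. 203.] [[ 0.717 -0.05   0.042]]
0.5 [ 0.15775382 -0.65627516  0.23131377] [ 9.93057122e-01  1.17633120e-01  9.33753622e-06 -2.48089971e-05]
```

View pics/top0.png

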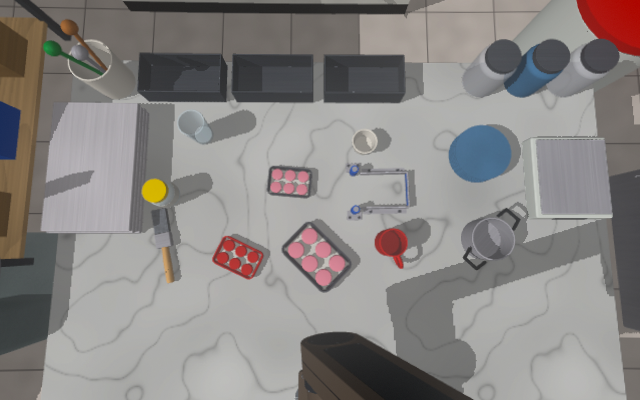

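View pics/scene0.png

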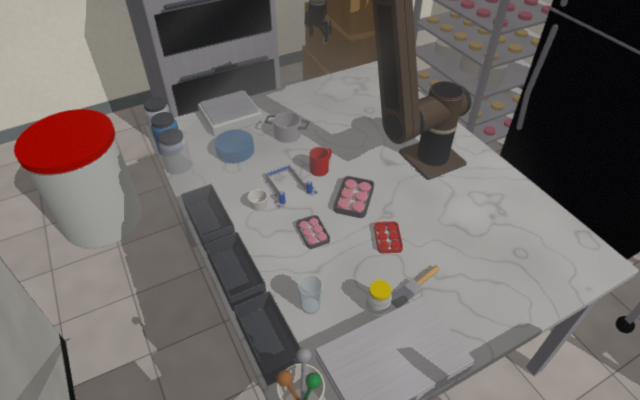

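The top view shows the smaller pink tray at (290,182). The posts are at (354,169) and (354,211), the bay runs to column 408, the mug is at (391,242) and the ramekin at (365,141). The scene view agrees, with the tray at (313,232) and the posts at (282,198) and (309,187). The larger pink tray and the red one are decoys. I'll move over for a close look.

Call:
carry_out:
  deltas: [0.03,-0.03,-0.04,0,0,-0.1,0.07,-0.07,-0.08,0,0,-0.25,0.11,-0.11,-0.11,0,0,-0.4,0.15,-0.15,-0.12,0,0,-0.55,0.19,-0.19,-0.12,0,0,-0.7]
  grip: 35

```text
time: 1.12
eef_pos: [0.299, -0.426, 0.3536]
tcp_rot: [0.892, 0.453, 0.0, 0.002]
contact_force: [0.9, 0.3, 0.8]
opening: 0.351
finger_force: 0.0
```

Run:
```python
from h import *
s=ctrl.get_state();print(s['eef_pos'],s['qpos'],s['opening'])
M=R.from_quat(s['tcp_rot']).as_matrix();print(M.round(3))
print(np.array(ctrl.camera_model('wrist')['hand_eye']).round(3),ctrl.camera_model('wrist')['intrinsics'])
print('to go (tool)',M.T@(np.array([.57,.02,.36])-s['eef_pos']))
```

```text
[ 0.29903301 -0.4260107   0.35360013] [-1.15400928e+00 -1.31734432e-01  1.80061421e+00  3.00263931e-04
  1.46847572e+00 -5.23519946e-01] 0.35085979852849264
[[ 0.59   0.808  0.002]
 [ 0.808 -0.59  -0.004]
 [-0.002  0.004 -1.   ]]
[[ 0.001 -0.946 -0.325  0.084]
 [ 1.     0.001 -0.     0.001]
 [ 0.001 -0.325  0.946 -0.144]
 [ 0.     0.     0.     1.   ]] [[306.89344512   0.         318.53236284]
 [  0.         306.89344512 198.14543942]
 [  0.           0.           1.        ]]
to go (tool) [ 0.51999191 -0.04405956 -0.00753512]
```

Call:
carry_out:
  deltas: [0.05,-0.005,0,0,0,-0.13,0.11,-0.01,0,0,0,-0.26,0.17,-0.015,0,0,0,-0.39,0.23,-0.02,0,0,0,-0.52,0.29,-0.025,0,0,0,-0.63]

```text
time: 1.75
eef_pos: [0.4506, -0.1771, 0.3518]
tcp_rot: [0.708, 0.707, 0.0, 0.001]
contact_force: [0.0, -0.1, 0.6]
opening: 0.349
finger_force: 0.0
```

Run:
```python
from h import *
s=ctrl.get_state();print(s['eef_pos'],s['qpos'])
M=R.from_quat(s['tcp_rot']).as_matrix();print(M.round(3))
print('to go (tool)',M.T@(np.array([.57,.02,.36])-s['eef_pos']))
```

```text
[ 0.45064864 -0.17706066  0.35177959] [-5.84293190e-01 -2.16447254e-01  1.87708851e+00 -1.77184382e-05
  1.47953936e+00 -5.82835142e-01]
[[ 0.001  1.     0.001]
 [ 1.    -0.001 -0.001]
 [-0.001  0.001 -1.   ]]
to go (tool) [ 0.19722776  0.11907385 -0.00823738]
```

Call:
carry_out:
  deltas: [0.05,0.03,0,0,0,0,0.1,0.06,0,0,0,0,0.15,0.09,0,0,0,0,0.2,0.12,0,0,0,0,0.2,0.12,0,0,0,0]

```text
time: 2.38
eef_pos: [0.5718, 0.0238, 0.3509]
tcp_rot: [0.707, 0.707, 0.0, -0.0]
contact_force: [0.1, -0.0, 0.4]
opening: 0.351
finger_force: 0.0
```

Run:
```python
from h import *
p,d,s=shot('wrist','w1')
print(s['time'],s['eef_pos'],s['tcp_rot'],s['qpos'])
for q in ['tray','gate','mug','ramekin']:
    for f in ctrl.find_in('wrist',q)[:3]:
        u=f['uv']; dd=d[int(u[1]),int(u[0])]
        print(q,round(f['score'],2),np.round(u),world('wrist',u,d=[dd],pos=s['eef_pos'],rot=s['tcp_rot']).round(3))
# blue posts & tray points via depth and colour
v,u=np.mgrid[0:400,0:640]; uv=np.c_[u.ravel(),v.ravel()]
W=world('wrist',uv,d=d.ravel(),pos=s['eef_pos'],rot=s['tcp_rot'])
hsv=cv2.cvtColor(p,cv2.COLOR_RGB2HSV).reshape(-1,3)
m=((hsv[:,0]>100)&(hsv[:,0]<130)&(hsv[:,1]>120)&(d.ravel()>0)&(W[:,2]>.03)&(W[:,2]<.06)&(W[:,0]>.4)&(W[:,0]<.68)&(W[:,1]<.05)&(W[:,1]>-.12))
P=W[m]; top=P
for sel in (P[:,0]<.545,P[:,0]>.545):
    q=P[sel]; t=q[q[:,2]>np.percentile(q[:,2],60)]
    print('post',len(q),q.mean(0).round(4),t.min(0).round(4),t.max(0).round(4))
```

```text
2.375 [0.5718421  0.02376448 0.35086544] [ 7.06983024e-01  7.07230383e-01  3.92635465e-05 -4.33246908e-04] [-1.35947004e-01 -7.45507000e-03  1.68789637e+00  5.89940618e-04
  1.46179408e+00 -1.36361190e-01]
tray 0.95 [182.   6.] [[0.388 0.216 0.018]]
tray 0.72 [330.  75.] [[0.589 0.132 0.004]]
tray 0.59 [198. 129.] [[0.386 0.054 0.013]]
gate 0.68 [345. 220.] [[ 0.616 -0.092  0.026]]
mug 0.63 [229. 258.] [[ 0.412 -0.173  0.009]]
ramekin 0.91 [398. 220.] [[ 0.709 -0.099  0.007]]
ramekin 0.37 [222. 378.] [[ 0.387 -0.413  0.046]]
post 102 [ 0.5141 -0.0499  0.0443] [ 0.5032 -0.0635  0.0479] [ 0.5234 -0.0449  0.0501]
post 104 [ 0.6194 -0.048   0.044 ] [ 0.6115 -0.0618  0.0478] [ 0.6302 -0.0421  0.0504]
```

View pics/w1.png

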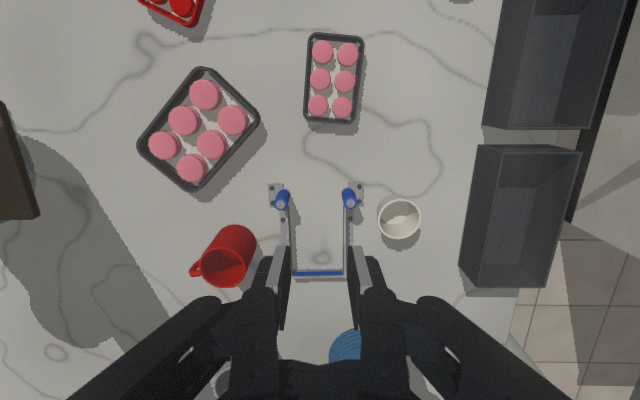

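```bash
cat >> h.py <<'E'
def cloud(name):
    f=np.load(name+'.npz'); d=f['d'];v,u=np.mgrid[0:400,0:640]
    W=world(str(f['cam']),np.c_[u.ravel(),v.ravel()],d=d.ravel(),pos=f['pos'],rot=f['rot'])
    W[d.ravel()<=0]=np.nan
    return f,W.reshape(400,640,3)
def tray(name,roi):  # roi u0,v0,u1,v1 ; dark rim contour -> z=.018 plane
    f=np.load(name+'.npz'); g=f['p'].max(2); m=np.zeros_like(g); u0,v0,u1,v1=roi
    sat=cv2.cvtColor(f['p'],cv2.COLOR_RGB2HSV)[:,:,1]
    m[v0:v1,u0:u1]=((g<85)|(sat>70))[v0:v1,u0:u1]*255
    c=max(cv2.findContours(m,0,1)[0],key=cv2.contourArea)[:,0]
    w=world(str(f['cam']),c,z=.016,pos=f['pos'],rot=f['rot'])[:,:2]
    return cv2.minAreaRect((w*1000).astype(np.float32))
E
python3 - <<'E'
from h import *
print(tray('w1',(285,15,385,145)))
f,W=cloud('w1')
a=W.reshape(-1,3); s=(a[:,2]>.018)&(a[:,2]<.029)
for lo,hi in ((.50,.54),(.59,.635)):
    q=a[s&(a[:,0]>lo)&(a[:,0]<hi)&(a[:,1]<-.075)&(a[:,1]>-.18)]
    print(len(q),q.mean(0).round(3),np.polyfit(q[:,1],q[:,0],1).round(4))
q=a[s&(a[:,0]>.53)&(a[:,0]<.60)&(a[:,1]<-.15)&(a[:,1]>-.25)]
print(len(q),q.mean(0).round(4),np.polyfit(q[:,0],q[:,1],1).round(4),q.max(0))
# mug extent
hsv=cv2.cvtColor(f['p'],cv2.COLOR_RGB2HSV)
m=(((hsv[:,:,0]<8)|(hsv[:,:,0]>172))&(hsv[:,:,1]>150)).ravel()&(a[:,1]<-.05)&(a[:,2]>.01)
q=a[m];t=q[q[:,2]>.075];print('mug top',t.min(0),t.max(0))
E
```

```text
((592.056640625, 124.59228515625), (119.90255737304688, 79.6473159790039), 84.96574401855469)
110 [ 0.521 -0.111  0.025] [-0.0315  0.5172]
132 [ 0.616 -0.127  0.026] [-0.0149  0.6142]
192 [ 0.5645 -0.1994  0.0239] [ 0.0281 -0.2153] [ 0.59991651 -0.19647956  0.02864592]
mug top [ 0.37975387 -0.18006218  0.07500749] [ 0.46124297 -0.10884525  0.08875939]
```

Here's what the wrist view shows: the tray is at (334,78), the posts at (281,200) and (349,200), and the bay and mug sit below them. The tray centre is at (0.592, 0.125), 29 mm off the gap's line. I'll square and centre it with a side push first, then push it through.

Call:
carry_out:
  deltas: [0.02,0.022,0.03,0,0,0.15,0.04,0.045,0.06,0,0,0.3,0.06,0.068,0.1,0,0,0.46,0.08,0.09,0.13,0,0,0.62,0.101,0.118,0.16,0,0,0.78]
  grip: 50

```text
time: 3.25
eef_pos: [0.69, 0.1197, 0.1907]
tcp_rot: [0.925, 0.379, 0.0, 0.0]
contact_force: [1.4, 0.0, -0.2]
opening: 0.501
finger_force: 0.0
```

Call:
carry_out:
  deltas: [0,0,0.03,0,0,0.15,0,0,0.06,0,0,0.3,0,0,0.09,0,0,0.46,0,0,0.11,0,0,0.62,0,0,0.12,0,0,0.77]

```text
time: 3.88
eef_pos: [0.6886, 0.119, 0.0698]
tcp_rot: [1.0, 0.004, -0.001, 0.0]
contact_force: [1.1, -0.4, 0.1]
opening: 0.5
finger_force: 0.0
```

Call:
carry_out:
  deltas: [0,0,0,0,0,0]

```text
time: 4.0
eef_pos: [0.6887, 0.1193, 0.0703]
tcp_rot: [1.0, 0.008, -0.001, 0.0]
contact_force: [-1.2, -0.0, 0.1]
opening: 0.504
finger_force: 0.0
```

Run:
```python
from h import *
p,d,s=shot('wrist','w2')
M=R.from_quat(s['tcp_rot']).as_matrix()
print(s['time'],s['eef_pos'],M.round(4),s['qpos'])
print('to start (tool)',M.T@(np.array([.685,.125,.003])-s['eef_pos']), 'yaw',np.arctan2(M[1,0],M[0,0]))
```

```text
4.0 [0.68873279 0.11927883 0.07034683] [[ 9.999e-01  1.540e-02 -2.200e-03]
 [ 1.540e-02 -9.999e-01 -2.000e-04]
 [-2.200e-03  1.000e-04 -1.000e+00]] [ 2.66664645e-02  4.95648590e-01  1.61167923e+00 -1.28026482e-04
  1.03647048e+00  1.58215883e+00]
to start (tool) [-0.00349596 -0.00578696  0.06735392] yaw 0.015369132548915062
```

View pics/w2.png

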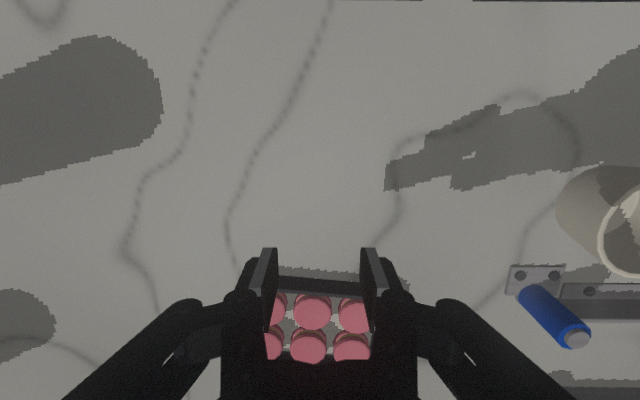

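Call:
carry_out:
  deltas: [0,-0.006,0.03,0,0,-0.007,0,-0.006,0.055,0,0,-0.007,0,-0.006,0.067,0,0,-0.007,-0.015,-0.006,0.067,0,0,-0.007,-0.03,-0.006,0.067,0,0,-0.007]

```text
time: 4.68
eef_pos: [0.6593, 0.1261, 0.0042]
tcp_rot: [1.0, 0.012, 0.0, 0.0]
contact_force: [-0.4, 0.2, -0.6]
opening: 0.497
finger_force: 0.0
```

Call:
carry_out:
  deltas: [-0.007,0,0,0,0,0,-0.014,0,0,0,0,0,-0.021,0,0,0,0,0,-0.028,0,0,0,0,0,-0.034,0,0,0,0,0]

```text
time: 5.3
eef_pos: [0.6259, 0.1256, 0.0049]
tcp_rot: [1.0, 0.012, 0.001, 0.0]
contact_force: [3.4, 0.1, 0.5]
opening: 0.504
finger_force: 1.5
```

Call:
carry_out:
  deltas: [-0.003,0,0,0,0,0,-0.006,0,0,0,0,0,-0.006,0,0,0,0,0]

```text
time: 5.68
eef_pos: [0.6196, 0.1254, 0.0048]
tcp_rot: [1.0, 0.011, 0.0, 0.0]
contact_force: [2.4, -0.3, 2.1]
opening: 0.496
finger_force: 1.2
```

Run:
```python
from h import *
p,d,s=shot('top','top1')
print(s['time'],s['eef_pos'],s['tcp_rot'])
x=p[140:260,240:420]; cv2.imwrite('pics/top1c.png',cv2.resize(x,None,fx=4,fy=4)[:,:,::-1])
```

```text
5.675 [0.61961402 0.12538827 0.00476516] [9.99934093e-01 1.14773967e-02 2.48890542e-04 1.27135528e-04]
```

View pics/top1c.png

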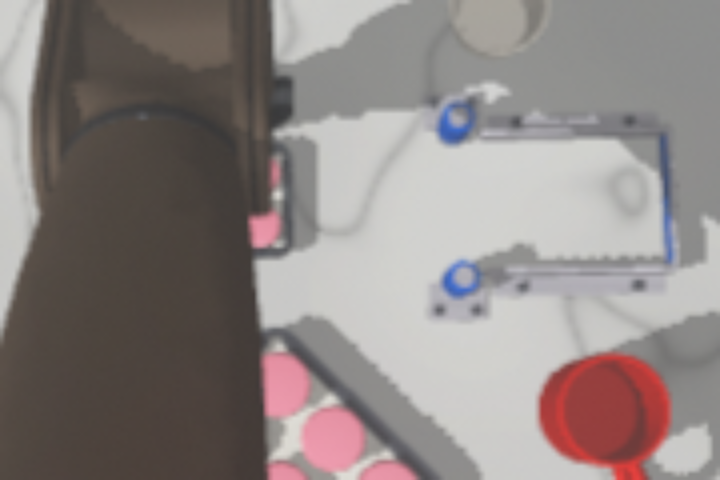

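Call:
carry_out:
  deltas: [-0.003,0,0,0,0,0,-0.006,0,0,0,0,0,-0.006,0,0,0,0,0,0.02,0,0,0,0,0,0.035,0,-0.03,0,0,0]

```text
time: 6.35
eef_pos: [0.6499, 0.1263, 0.0298]
tcp_rot: [1.0, 0.011, -0.007, 0.0]
contact_force: [0.3, 0.3, -0.9]
opening: 0.5
finger_force: 0.0
```

Call:
carry_out:
  deltas: [0.01,-0.01,-0.05,0,0,-0.15,0.01,-0.04,-0.1,0,0,-0.31,0,-0.08,-0.14,0,0,-0.47,-0.03,-0.11,-0.18,0,0,-0.63,-0.06,-0.13,-0.2,0,0,-0.78]

```text
time: 6.98
eef_pos: [0.5893, 0.2562, 0.2355]
tcp_rot: [0.919, 0.393, -0.001, -0.0]
contact_force: [0.8, 0.9, 0.2]
opening: 0.502
finger_force: 0.0
```

Call:
carry_out:
  deltas: [0,0,0,0,0,-0.15,0,0,0,0,0,-0.31,0,0,0,0,0,-0.47,0,0,0,0,0,-0.63,0,0,0,0,0,-0.78]

```text
time: 7.6
eef_pos: [0.589, 0.2546, 0.232]
tcp_rot: [0.701, 0.713, -0.003, -0.002]
contact_force: [-0.2, -0.8, 0.6]
opening: 0.503
finger_force: 0.0
```

Call:
carry_out:
  deltas: [0,0,0,0,0,0]

```text
time: 7.72
eef_pos: [0.5896, 0.2546, 0.2323]
tcp_rot: [0.703, 0.711, -0.003, -0.002]
contact_force: [-0.8, -0.0, 0.0]
opening: 0.504
finger_force: 0.0
```

Run:
```python
from h import *
p,d,s=shot('wrist','w3')
M=R.from_quat(s['tcp_rot']).as_matrix()
print(s['time'],s['eef_pos'],M.round(4),'yaw',np.arctan2(M[1,0],M[0,0]))
```

```text
7.725 [0.58955026 0.25464925 0.23234293] [[-0.0104  0.9999 -0.006 ]
 [ 0.9999  0.0104 -0.0014]
 [-0.0013 -0.006  -1.    ]] yaw 1.5811879153125141
```

View pics/w3.png

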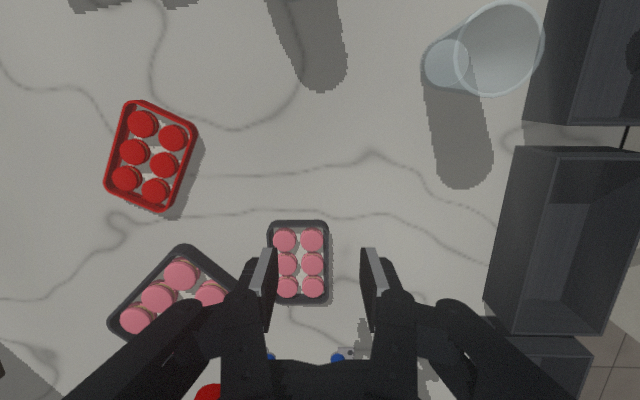

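Run:
```python
from h import *
f=np.load('w3.npz'); g=f['p'].max(2).astype(int); sat=cv2.cvtColor(f['p'],cv2.COLOR_RGB2HSV)[:,:,1]
m=(g<85)|(sat>70)
def W(l): return world('wrist',np.array(l,float),z=.017,pos=f['pos'],rot=f['rot'])[:,:2]*1000
R_=W([(max(c for c in range(300,345) if m[r,c]),r) for r in range(238,292)])
T=W([(c,min(r for r in range(205,240) if m[r,c])) for c in range(284,316)])
L=W([(min(c for c in range(260,285) if m[r,c]),r) for r in range(232,244)])
pr=np.polyfit(R_[:,1],R_[:,0],1); pt=np.polyfit(T[:,0],T[:,1],1)
print('right',pr,R_.mean(0),np.std(R_[:,0]-np.polyval(pr,R_[:,1]))); print('top',pt,T.mean(0)); print('left',L.mean(0),np.polyval(pr,L[:,1].mean()))
```

```text
right [-2.37975979e-02  6.05442974e+02] [602.57080614 120.69148218] 0.5794420756543937
top [1.38247803e-02 1.77240881e+02] [565.39370688 185.05732503]
left [523.06627765 159.87699065] 601.6382851680036
```

The tray is now squared and centred at (0.5625, 0.125), within about 1 mm of the gap line. In the wrist view it sits at (300,262), with the posts ahead at (270,358) and (338,358). Next I'll go down behind it and push.

Call:
carry_out:
  deltas: [-0.01,-0.01,0.05,0,0,-0.012,-0.02,-0.02,0.1,0,0,-0.012,-0.03,-0.0275,0.15,0,0,-0.012,-0.03,-0.0275,0.2,0,0,-0.012,-0.03,-0.0275,0.226,0,0,-0.012]
  grip: 30

```text
time: 8.4
eef_pos: [0.561, 0.2238, 0.0044]
tcp_rot: [0.7, 0.715, -0.003, -0.002]
contact_force: [0.7, -0.1, -0.2]
opening: 0.3
finger_force: 0.0
```

Call:
carry_out:
  deltas: [0,0,0,0,0,0]

```text
time: 8.52
eef_pos: [0.5611, 0.2239, 0.005]
tcp_rot: [0.699, 0.715, -0.003, -0.002]
contact_force: [-0.4, -0.2, 0.1]
opening: 0.299
finger_force: 0.0
```

Run:
```python
from h import *
s=ctrl.get_state()
M=R.from_quat(s['tcp_rot']).as_matrix()
print(s['eef_pos'],M.round(4),'yaw',np.arctan2(M[1,0],M[0,0]))
for y in (.15,.0,-.067): print(y,M.T@(np.array([.567-.022*(y+.053),y,.006])-s['eef_pos']))
```

```text
[0.56113147 0.22392474 0.00504321] [[-0.0222  0.9997 -0.0081]
 [ 0.9998  0.0222 -0.0017]
 [-0.0015 -0.0081 -1.    ]] yaw 1.5929772109055347
0.15 [-0.07393902 -0.00024427 -0.00084317]
0.0 [-0.22397514 -0.00027009 -0.00061636]
-0.067 [-2.90991279e-01 -2.81628272e-04 -5.15055068e-04]
```

Call:
carry_out:
  deltas: [-0.015,0,0,0,0,0,-0.025,0,0,0,0,0,-0.032,0,0,0,0,0,-0.042,0,0,0,0,0,-0.052,0,0,0,0,0]

```text
time: 9.15
eef_pos: [0.5665, 0.1733, 0.0097]
tcp_rot: [0.699, 0.715, 0.002, 0.0]
contact_force: [0.7, 5.3, 2.9]
opening: 0.3
finger_force: 2.7
```

Call:
carry_out:
  deltas: [-0.012,0,0,0,0,0,-0.024,0,0,0,0,0,-0.036,0,0,0,0,0,-0.048,0,0,0,0,0,-0.06,0,0,0,0,0]

```text
time: 9.78
eef_pos: [0.568, 0.1133, 0.0097]
tcp_rot: [0.699, 0.715, 0.002, 0.0]
contact_force: [-0.5, 5.9, 4.0]
opening: 0.3
finger_force: 2.9
```

Run:
```python
from h import *
s=ctrl.get_state()
shot('wrist','w4'); p,d,_=shot('top','top2')
x=p[140:260,240:420]; a=cv2.imread('pics/w4.png'); b=cv2.resize(x,(600,400))[:,:,::-1]
cv2.imwrite('pics/c4.png',cv2.resize(np.hstack([a,b]),(800,258)))
print(s['time'],s['eef_pos'],s['contact_force'])
```

```text
9.775 [0.56795074 0.11333236 0.00970033] [-0.5075305   5.85684804  3.98185002]
```

View pics/c4.png

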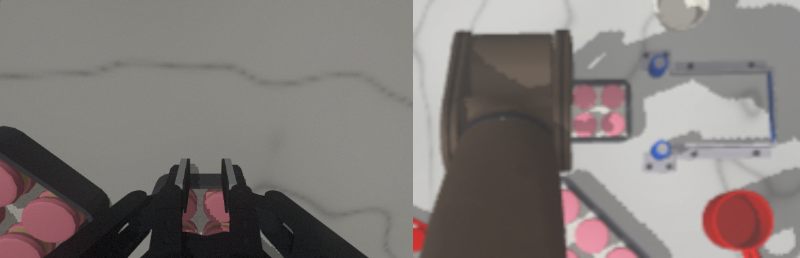

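Run:
```python
from h import *
f=np.load('top2.npz'); p=f['p']; g=p.max(2); sat=cv2.cvtColor(p,cv2.COLOR_RGB2HSV)[:,:,1]
m=np.zeros((400,640),np.uint8); m[170:212,313:350]=((g<75)|(sat>80))[170:212,313:350]*255
c=max(cv2.findContours(m,0,1)[0],key=cv2.contourArea)[:,0]
w=world('top',c,z=.017)[:,:2]*1000; s=w[w[:,1]<np.median(w[:,1])]
print(w.min(0),w.max(0)); r=cv2.minAreaRect(w.astype(np.float32)); print(r)
h=cv2.cvtColor(p,cv2.COLOR_RGB2HSV)
for r0,r1 in ((160,180),(200,220)):
    v,u=np.nonzero((h[r0:r1,345:362,0]>100)&(h[r0:r1,345:362,0]<130)&(h[r0:r1,345:362,1]>150)); print(len(u),world('top',[[u.mean()+345,v.mean()+r0]],z=.03).round(4))
```

```text
[530.23191447  29.8608164 ] [557.93557045  54.60363153]
((544.0802001953125, 42.221214294433594), (27.68316650390625, 24.74285888671875), 0.11435285955667496)
0 [[nan nan nan]]
16 [[ 0.5074 -0.0491  0.03  ]]<stdin>:9: RuntimeWarning: Mean of empty slice.
  ret = ret.dtype.type(ret / rcount)
```

Run:
```python
from h import *
f=np.load('top2.npz'); g=f['p'].max(2)
print(g[174:208,[320,324,328,332,336]].T); 
h=cv2.cvtColor(f['p'],cv2.COLOR_RGB2HSV); v,u=np.nonzero((h[:,:,0]>100)&(h[:,:,0]<130)&(h[:,:,1]>110)); k=(u>340)&(u<365)&(v>155)&(v<222)
for q in (v<190,v>=190): print((u[k&q]).mean(),v[k&q].mean(),world('top',[[u[k&q].mean(),v[k&q].mean()]],z=.035))
for v in (175.5,176.5,177.5,203,204,205): print(v,world('top',[[328,v]],z=.017).round(4))
```

```text
[[137 137 124  86  77 112 157 159 160 161 162 163 164 166 166 172 169 152
  198 223 224 220 188 162 164 165 166 195 227 181  83 100 142 200]
 [137 137 122  81  74  89 122 147 152 156 156 159 164 169 151 163 198 199
  150 150 152 155 155 161 162 161 158 154 149 131  86 111 159 200]
 [140 139 123  76  74  89 122 148 154 156 155 160 164 158 161 177 219 219
  205 151 149 152 152 155 154 153 167 203 196 131  85 107 159 200]
 [139 139 123  76  77 118 159 159 161 161 163 164 164 166 167 164 155 151
  164 200 211 227 222 193 164 166 182 220 221 146  85 109 159 202]
 [139 140 122  77  75  95 135 156 160 161 162 164 165 169 172 155 154 153
  157 181 214 225 225 225 227 228 225 204 164 116  88 115 170 203]]
352.6923076923077 172.03846153846155 [[ 0.61327685 -0.04803842  0.035     ]]
353.8076923076923 209.8846153846154 [[ 0.5097961  -0.04994746  0.035     ]]
175.5 [[0.6069 0.0188 0.017 ]]
176.5 [[0.6041 0.0188 0.017 ]]
177.5 [[0.6013 0.0188 0.017 ]]
203 [[0.5303 0.0189 0.017 ]]
204 [[0.5275 0.0189 0.017 ]]
205 [[0.5248 0.0189 0.017 ]]
```

Call:
carry_out:
  deltas: [-0.012,0,0,0,0,0,-0.024,0,0,0,0,0,-0.034,0,0,0,0,0,-0.044,0,0,0,0,0,-0.054,0,0,0,0,0]

```text
time: 10.5
eef_pos: [0.5686, 0.0596, 0.0091]
tcp_rot: [0.699, 0.715, 0.001, -0.0]
contact_force: [0.1, 6.5, 4.3]
opening: 0.297
finger_force: 3.0
```

Call:
carry_out:
  deltas: [-0.01,0,0,0,0,0,-0.02,0,0,0,0,0,-0.03,0,0,0,0,0,-0.04,0,0,0,0,0,-0.05,0,0,0,0,0]

```text
time: 11.12
eef_pos: [0.5697, 0.0098, 0.0091]
tcp_rot: [0.699, 0.715, 0.001, -0.001]
contact_force: [-1.0, 5.7, 5.4]
opening: 0.303
finger_force: 3.2
```

Run:
```python
from h import *
s=ctrl.get_state()
shot('wrist','w5'); p,d,_=shot('top','top3')
x=p[140:260,240:420]; a=cv2.imread('pics/w5.png'); b=cv2.resize(x,(600,400))[:,:,::-1]
cv2.imwrite('pics/c5.png',cv2.resize(np.hstack([a,b]),(800,258)))
M=R.from_quat(s['tcp_rot']).as_matrix()
print(s['time'],s['eef_pos'],s['contact_force'],M.round(3))
```

```text
11.125 [0.56972279 0.00976746 0.00906102] [-1.00596897  5.73313156  5.40399829] [[-0.023  1.     0.   ]
 [ 1.     0.023  0.002]
 [ 0.002  0.    -1.   ]]
```

View pics/c5.png

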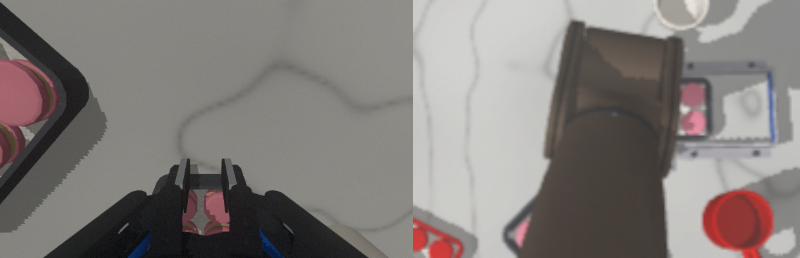

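The tray's front is through the posts and between the fence walls, with forces around 6 N, so I'll keep going.

Call:
carry_out:
  deltas: [-0.01,0,0,0,0,0,-0.02,0,0,0,0,0,-0.03,0,0,0,0,0,-0.038,0,0,0,0,0,-0.046,0,0,0,0,0]

```text
time: 11.85
eef_pos: [0.5705, -0.0362, 0.0086]
tcp_rot: [0.699, 0.715, 0.001, -0.001]
contact_force: [0.0, 6.4, 5.1]
opening: 0.298
finger_force: 3.2
```

Call:
carry_out:
  deltas: [-0.006,0,0,0,0,0,-0.012,0,0,0,0,0,-0.017,0,0,0,0,0,-0.021,0,0,0,0,0,-0.025,0,0,0,0,0]

```text
time: 12.48
eef_pos: [0.571, -0.0609, 0.0087]
tcp_rot: [0.699, 0.715, 0.001, -0.001]
contact_force: [-0.2, 6.6, 5.4]
opening: 0.301
finger_force: 3.3
```

Call:
carry_out:
  deltas: [-0.003,0,0,0,0,0,-0.005,0,0,0,0,0]

```text
time: 12.72
eef_pos: [0.5712, -0.0659, 0.0087]
tcp_rot: [0.699, 0.715, 0.001, -0.001]
contact_force: [0.2, 7.5, 4.6]
opening: 0.298
finger_force: 3.3
```

Call:
carry_out:
  deltas: [-0.001,0,0,0,0,0,-0.002,0,0,0,0,0]

```text
time: 12.98
eef_pos: [0.5712, -0.0674, 0.0087]
tcp_rot: [0.699, 0.715, 0.001, -0.001]
contact_force: [0.2, 8.7, 6.0]
opening: 0.301
finger_force: 4.7
```

Call:
carry_out:
  deltas: [-0.001,0,0,0,0,0,-0.002,0,0,0,0,0]

```text
time: 13.22
eef_pos: [0.5712, -0.0676, 0.0087]
tcp_rot: [0.699, 0.715, 0.002, -0.003]
contact_force: [1.6, 15.6, 6.6]
opening: 0.301
finger_force: 7.7
```

Call:
carry_out:
  deltas: [-0.001,0,0,0,0,0]

```text
time: 13.35
eef_pos: [0.5712, -0.0676, 0.0087]
tcp_rot: [0.699, 0.715, 0.003, -0.003]
contact_force: [0.8, 18.8, 6.9]
opening: 0.302
finger_force: 9.2
```

The tray has stopped dead against the end stop, at the predicted position, with the force rising. Now I'll back out and check.

Call:
carry_out:
  deltas: [0.01,0,0,0,0,0,0.04,0,0,0,0,0,0.08,0,-0.02,0,0,0,0.1,0,-0.08,0,0,0,0.12,0,-0.14,0,0,0]

```text
time: 13.98
eef_pos: [0.5674, 0.0476, 0.1471]
tcp_rot: [0.698, 0.716, -0.002, -0.0]
contact_force: [0.8, -0.1, 0.4]
opening: 0.299
finger_force: 0.0
```

Call:
carry_out:
  deltas: [0,0,-0.06,0,0,0,0,0,-0.12,0,0,0,0,0,-0.18,0,0,0,0,0,-0.18,0,0,0]

```text
time: 14.48
eef_pos: [0.5708, 0.0465, 0.3339]
tcp_rot: [0.699, 0.715, 0.003, 0.005]
contact_force: [-0.3, -0.2, -0.5]
opening: 0.302
finger_force: 0.0
```

Run:
```python
from h import *
p,d,s=shot('wrist','w6'); t,_,_=shot('top','top4')
x=t[140:260,240:420]; a=p[100:400,170:570]
cv2.imwrite('pics/c6.png',np.hstack([a,cv2.resize(x,(400,300))])[:,:,::-1])
print(s['time'],s['eef_pos'],s['contact_force'])
f,W=cloud('w6'); a=W.reshape(-1,3)
h=cv2.cvtColor(p,cv2.COLOR_RGB2HSV).reshape(-1,3)
b=((h[:,0]>100)&(h[:,0]<130)&(h[:,1]>120)&(a[:,2]>.03)&(a[:,2]<.06)&(a[:,0]>.4)&(a[:,0]<.68)&(a[:,1]>-.12)&(a[:,1]<.0))
q=a[b]; print('posts',q[:,1].min(),q[:,1].max())
k=(a[:,2]>.012)&(a[:,2]<.022)&(a[:,0]>.54)&(a[:,0]<.6)&(a[:,1]<-.03)&(a[:,1]>-.2)
q=a[k]; print('tray trail y',np.percentile(q[:,1],[0,98,100]),'front',q[:,1].min())
```

```text
14.475 [0.57079276 0.04647549 0.33393543] [-0.33981999 -0.24577948 -0.50178866]
posts -0.0643525800316943 -0.041842877782287985
tray trail y [-0.19950945 -0.07886587 -0.07755574] front -0.19950944695778228
```

View pics/c6.png

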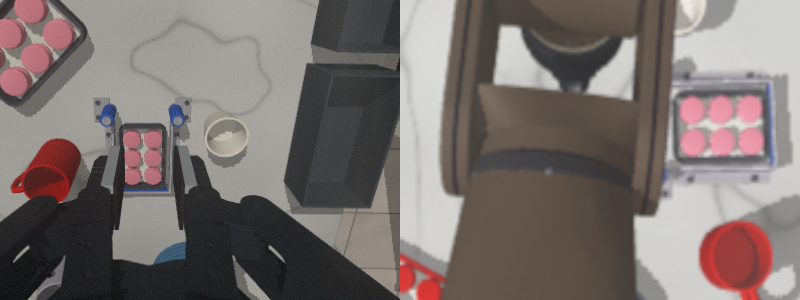

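The tray (at about (145,158) in the left crop) is fully in the bay. Its trailing end is at y = -0.078, 25 mm past the post line, and its front is on the end stop. The mug and ramekin haven't moved, and the robot is clear.

```bash
python3 -c "
from plant import ctrl
print(ctrl.sign_off())"
```

```text
the job is handed in; nothing more can be done
None
```

The small pink-macaron tray was pushed flat through the gap and is home against the end stop, with its trailing end 25 mm past the posts; nothing else was touched, and I handed the job in at about 14.5 s.

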